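# Three-quarter product shot at the soap stall

## Task

Photograph the sage-green soap carton for the web shop: set it down gently, standing upright, inside the corner marks in the middle of the turntable, square to them, and turn the turntable until its scale reads 60 against the red index line. Once the carton and the scale are right and let go, press the red shutter button to take the shot. Leave the other goods where they stand.

Things in the scene. Friction and masses are not known exactly. Their poses are not given: they have to be found in the camera images.
- carton_green: Sage-green upright soap carton, 56 (its x) x 36 (its y) x 95 mm tall, about 110 g, with a cream panel on both broad faces; front and back are alike. Origin: centre of its underside. It stands at the robot's right in a loose row with a pink and a mauve carton of the same size, in any order, about 100 mm apart.
- carton_pink: Pink carton of the same size, a bystander. Origin: centre of its underside.
- carton_mauve: Mauve-grey carton of the same size, a bystander. Origin: centre of its underside.
- dropper_bottle: Small green bottle with a black dropper top, 36 mm diameter, 114 mm tall, a bystander beyond the turntable. Origin: centre of its underside.
- candle_tin: Round brass tin, 68 mm diameter, 62 mm tall, a bystander beyond the turntable. Origin: centre of its underside.
- turntable: Product turntable fixed to the table: a dark round foot with a white platter on it, 170 mm diameter, its top 32 mm above the table. Origin: on the turning axis, at table height. The index block is on its own +y side.
- index (a point): Cream index block on the foot just outside the platter's rim, flush with its top, with the red index line pointing at the turning axis. The point is the middle of the block's top, 94.5 mm from the axis.
- platter (a joint): Angle of the platter in rad, counter-clockwise from above positive: it is the scale's reading at the index line (0 when the red 0 mark meets the line, 1.047 = 60 degrees; negative values lie before 0: -0.524 is the 330 mark). It turns from -1.30 to 4.3 rad, with light friction (about 1 N at the lever's grip), and stays where it is left.
- platter_center (a point): Middle of the platter's top face, on the axis, 32 mm above the table; it turns with the platter. The corner marks frame a 60 x 40 mm place around it, the long side along its x axis, so the carton's x goes along this x (either way round). The black scale runs round the rim, a tick every 5 degrees, longer every 10, numbered every 30, rising clockwise as seen from above, with a red 0; the 0 mark is on its +y side, the 90 mark on its +x side.
- lever_grip (a point): Black round upright grip, 18 mm diameter, on the end of a metal lever that sticks out of the platter's rim at its 270 mark (platter -x); it is rigid with the platter, its axis 120 mm from the turning axis. It stands from 32 to 78 mm above the table; the point is on its axis, 58 mm above the table. Turn the platter by leading the grip round the axis.
- shutter_top (a point): Middle of the top of the red round shutter button, 30 mm diameter, on a white housing fixed to the table, at the robot's left. Press straight down.
- shutter (a joint): Travel of the shutter button in m: 0 up, 0.006 fully down (about 5 N); it fires at 0.004 and springs back.
There are look-alikes about, which are no part of the job. Several things have the shape of the turntable; the one meant has the colours described above. Leave any blue look-alike of the carton_green alone.

How it is judged:
By the outcome, as a careful person would: the job done as asked, in the order asked, and still so for the second after the job is handed in, with the robot touching nothing.
It also fails if it takes over 61 s, if anything falls off the work surface, if the arm or the gripper's body presses on something with over 40 N, if the wrist force passes 120 N, or if a joint passes its speed limit or range.

## Robot

A 6-joint arm with a two-finger parallel gripper is mounted at the origin on the work surface. World frame = base frame: x ahead of the robot, y to its left, z up, the work surface at z = 0. Lengths are in m, angles in degrees, forces in N, time in s.
With the tool pointing down it reaches from about 0.325 to 0.775 m from the base axis. Payload 5.5 kg.
Tool frame: the origin (TCP) lies at the very end of the fingers, on their centre line; the grasp point (between the pads) lies r.hold_point_z behind it (r.hold_point_z is the distance from the TCP to the grasp point, in m); y points along the fingers, z is the direction in which the jaws open and shut, and the axes are right-handed (so a half turn about y gives the same grasp; the last joint's range is limited). The gripper opens to 85 mm and grips with 20 to 120 N. Pads are 22 mm wide; open, the fingers measure 114 mm over their backs; the gripper's body (76 mm by 85 mm) begins 54 mm behind the grasp point. The pads swing forward as they close: fully open they stand 13 mm farther back than shut.
Start: joints at [61.954, 5.22, 70.514, -0, 104.267, -3.249], TCP at [0.252, 0.545, 0.231] pointing down, gripper open.
Joint ranges: [-164.24, 164.24], [-49.07, 125.15], [9.68, 141.18], [-86.29, 266.29], [3.28, 154.24], [-151.56, 151.56]. Speed limits (degrees/s): [147.25, 147.25, 172.46, 180, 180, 180].

## Interface

Orientations are given as [roll, pitch, yaw] about the fixed x, y, z axes, in that order (R = Rz(yaw) Ry(pitch) Rx(roll)).
In Python, from cell import r, hand, solver, cams gives the robot as it stands. The module is installed in compiled form; this text tells all that it offers. Calls block until the motion is done:
- r.goto(position, orientation): joint-space move of the TCP to a pose.
- r.movel(position, ori=None, v=0.15): straight line of the TCP; ori=None keeps the orientation; v is the mean speed in m/s.
- r.movej(angles): joint-space move.
- hand.move_gripper(opening, strength=None): finger opening in m; strength is the grip in N (None keeps the last); returns when the fingers have stopped.
- r.wait(seconds).
- solver.solve_ik(position, orientation): joint angles nearest the present ones, or None.
- cams.get_image(name): name is "scene" or "top" or "wrist"; returns a dict with "frame" (384x512x3 uint8, red, green, blue), "K" (3x3 intrinsics, pixels), "rvec" (rotation vector, rad) and "tvec" (3), from world to camera coordinates, as OpenCV has them. Camera axes: x right, y down, z forward; pixel columns grow to the right and rows downward; lengths in m; the calibration is good to about 2 mm. A picture is of the moment at which its call begins. There is no depth.
A pose or a line that the arm cannot do raises r.PlanningError and nothing moves.
- r.close_job(): hands the job in, once; it reports no verdict.
Readings, each from a call of its own:
- r.read_time_s(): time.
- r.read_joint_positions(): joint angles.
- r.read_dq(): joint speeds.
- r.read_joint_torque(): joint torques, N m.
- r.read_tcp_pos(): TCP position.
- r.read_tool_rot(): TCP orientation.
- r.read_contact_force(): force on the tool from outside, world axes, zero at the start.
- r.read_moment(): the same for the moment, N m.
- r.read_opening(): finger opening in m.
Only numpy, scipy, OpenCV 4.12 (cv2) and the standard library are available. Lean on these libraries where they do the work, as an engineer would, in place of code of your own. Each camera call takes 0.05 s, during which the arm holds its last target.

## Working session

There is one attempt and no reset: what is moved stays moved. The work goes in short steps, each a Python script; the robot and the scene stay as the last script left them, time stands still between calls to the robot, and variables do not carry over. Pictures are saved under pics/ and viewed, and the job is handed in when it is done.

```bash
mkdir -p pics; cat > h.py <<'E'
import numpy as np, cv2
from cell import r, hand, solver, cams
def shot(name,fn,crop=None,scale=1):
    d=cams.get_image(name); im=d["frame"]
    np.savez(f"pics/{fn}.npz",**{k:np.array(v) for k,v in d.items()})
    if crop: x0,y0,x1,y1=crop; im=im[y0:y1,x0:x1]
    if scale!=1: im=cv2.resize(im,None,fx=scale,fy=scale,interpolation=cv2.INTER_CUBIC)
    cv2.imwrite(f"pics/{fn}.png",im[:,:,::-1]); return d
def back(d,uv,z):
    R,_=cv2.Rodrigues(np.array(d["rvec"],float)); t=np.array(d["tvec"],float).reshape(3); K=np.array(d["K"],float)
    uv=np.atleast_2d(np.array(uv,float)); ray=np.c_[uv,np.ones(len(uv))]@np.linalg.inv(K).T@R; c=-R.T@t
    return c+ray*((z-c[2])/ray[:,2])[:,None]
def proj(d,P):
    return cv2.projectPoints(np.atleast_2d(np.array(P,float)),np.array(d["rvec"],float),np.array(d["tvec"],float),np.array(d["K"],float),None)[0][:,0]
E
python3 - <<'E'
from h import *
for n in("scene","top"):
    d=shot(n,n+"0",scale=1.5); R,_=cv2.Rodrigues(d["rvec"]); print(n,-R.T@np.array(d["tvec"]).reshape(3),R[2],d["K"][0][0])
print(r.read_time_s(),r.hold_point_z,r.read_tool_rot())
E
```

```text
scene [1.16862584 0.71072847 0.97545706] [-0.46757152 -0.57859602 -0.66828401] 477.9983242685322
top [ 0.36691363 -0.05435404  1.03738185] [ 0.1936651  0.0199712 -0.9808644] 366.61598818652305
0.1 0.0187 [-9.01027892e+01  4.58156663e-03 -2.47995671e+01]
```

View pics/scene0.png

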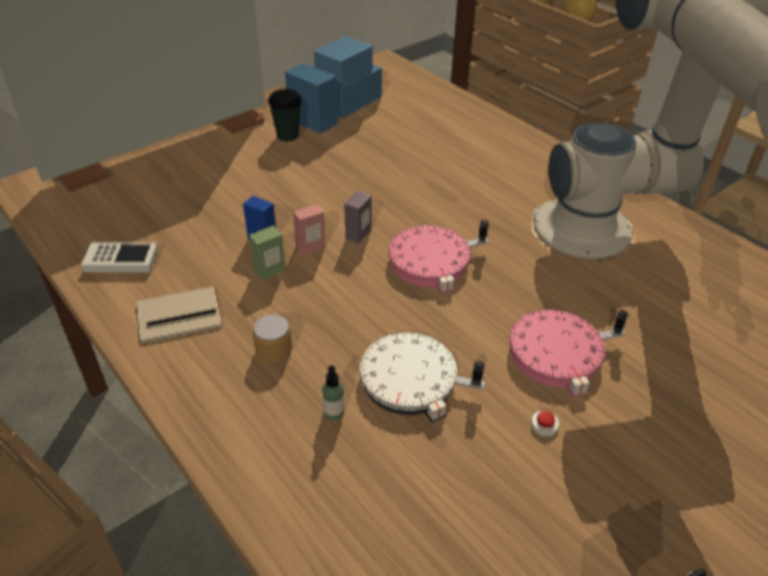

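View pics/top0.png

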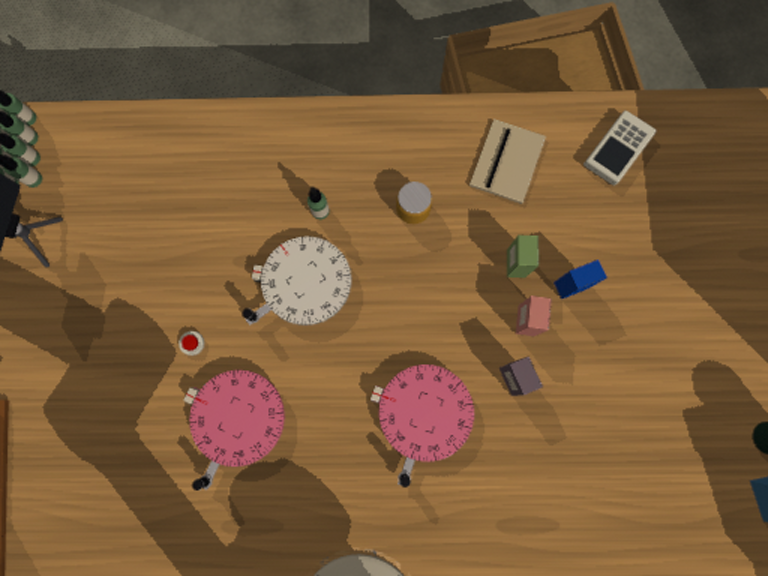

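Candidates in top0.png: the green carton is at (523,256). Its look-alikes are blue (581,279), pink (534,315) and mauve (521,376). The white turntable is at (306,280), and its pink look-alikes are at (237,418) and (426,412). I choose the sage-green carton and the white platter, with the red shutter at (190,343), and will check them in close crops.

```bash
python3 - <<'E'
from h import *
d=np.load("pics/top0.npz"); im=d["frame"][:,:,::-1]
a=cv2.resize(im[145:230,155:245],None,fx=6,fy=6,interpolation=cv2.INTER_CUBIC)
b=cv2.resize(im[145:230,320:365],None,fx=6,fy=6,interpolation=cv2.INTER_CUBIC)
cv2.imwrite("pics/c0.png",np.hstack([a[:,:530],b]))
for n,uv,z in [("car",(523,256),.09),("blue",(581,279),.05),("pink",(534,315),.05),("tt",(306,280),.032),("idx",(257,272),.032),("grip",(249,316),.078),("shut",(190,343),.03),("bottle",(316,193),.11),("tin",(415,198),.06)]:
    print(n,back(d,np.array(uv)/1.5,z)[0].round(4))
E
```

```text
car [ 0.6207 -0.2986  0.09  ]
blue [ 0.5865 -0.4115  0.05  ]
pink [ 0.5211 -0.3219  0.05  ]
tt [0.5958 0.0947 0.032 ]
idx [0.6125 0.1877 0.032 ]
grip [0.5212 0.1883 0.078 ]
shut [0.4797 0.3084 0.03  ]
bottle [0.7373 0.0676 0.11  ]
tin [ 0.7441 -0.1119  0.06  ]
```

View pics/c0.png

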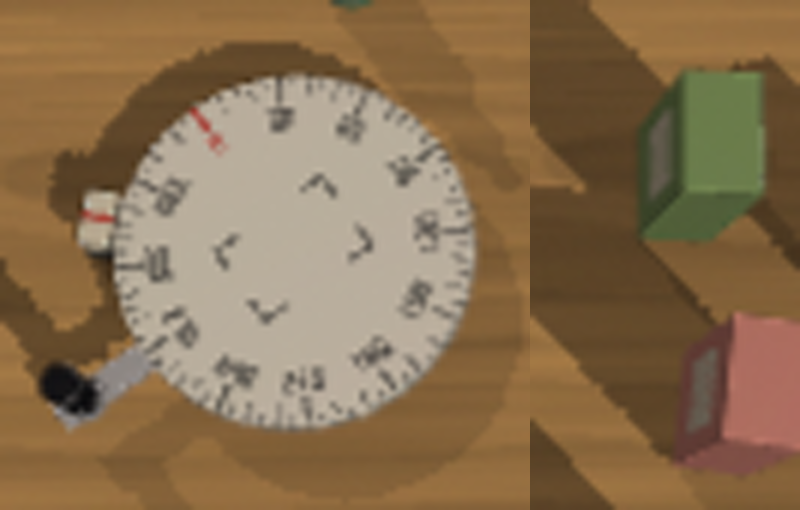

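The crop confirms the choice. The white platter's red 0 sits about 45° before the index, which puts the reading at about 315. The green carton stands with its long side roughly along world x. Next I'll take wrist views for precise measurements.

```bash
python3 - <<'E'
from h import *
r.goto([0.53,0.10,0.32],[-90,0,-10]); d=shot("wrist","w1",scale=1.5)
R,_=cv2.Rodrigues(d["rvec"]); print(-R.T@d["tvec"].reshape(3),R,d["K"][0][0],r.read_tcp_pos(),r.read_time_s(),r.read_joint_positions())
E
```

```text
[0.45286563 0.11354026 0.46153858] [[ 1.72098538e-01  9.85079597e-01  5.29115882e-04]
 [ 9.37082315e-01 -1.63878735e-01  3.08253947e-01]
 [ 3.03741384e-01 -5.25542284e-02 -9.51303960e-01]] 292.3425909311923 [0.52986293 0.10084142 0.31973858] 2.075 [ 7.15427182e+00 -2.01438244e+00  6.88230618e+01  1.21603608e-02
  1.13214242e+02 -7.29132542e+01]
```

View pics/w1.png

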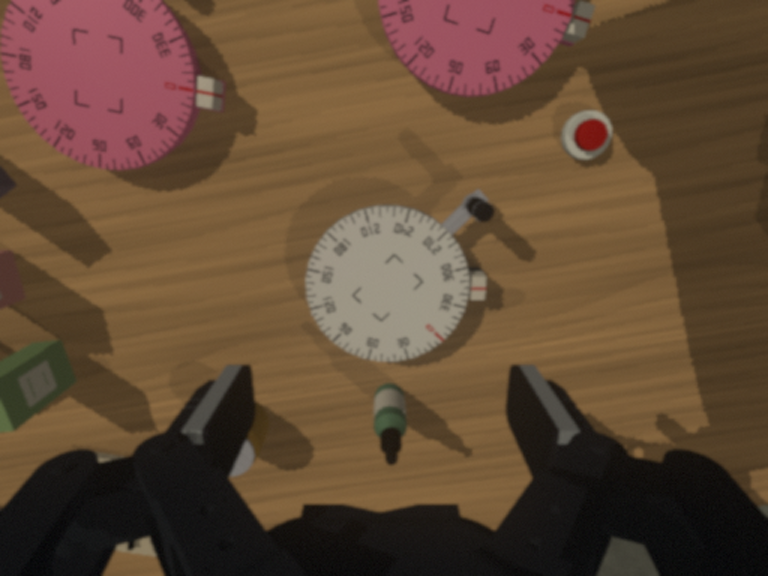

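```bash
cat >> h.py <<'E'
def rect(d,z,x0,x1,y0,y1,mm):
    # ortho map: rows = x descending, cols = y descending
    xs=np.arange(x1,x0,-mm/1000);ys=np.arange(y1,y0,-mm/1000)
    X,Y=np.meshgrid(xs,ys,indexing="ij"); P=np.c_[X.ravel(),Y.ravel(),np.full(X.size,z)]
    uv=proj(d,P).reshape(X.shape+(2,)).astype(np.float32)
    return cv2.remap(d["frame"],uv[...,0],uv[...,1],cv2.INTER_CUBIC)
def fitc(d,c0=(.596,.095),mm=.5,h=.11):
    im=rect(d,.032,c0[0]-h,c0[0]+h,c0[1]-h,c0[1]+h,mm)
    hsv=cv2.cvtColor(im,cv2.COLOR_RGB2HSV); m=((hsv[...,1]<75)&(hsv[...,2]>95)).astype(np.uint8)
    m=cv2.morphologyEx(m,cv2.MORPH_OPEN,np.ones((15,15)));m=cv2.morphologyEx(m,cv2.MORPH_CLOSE,np.ones((25,25)))
    c=max(cv2.findContours(m,cv2.RETR_EXTERNAL,cv2.CHAIN_APPROX_NONE)[0],key=cv2.contourArea)
    (u,v),ax,a=cv2.fitEllipse(c)
    return im,np.array([c0[0]+h-v*mm/1000,c0[1]+h-u*mm/1000]),np.array(ax)*mm
E
python3 - <<'E'
from h import *
ims=[]
for n in("w1","top0","scene0"):
    d=np.load(f"pics/{n}.npz"); im,c,ax=fitc(d); print(n,c,ax)
    ims.append(rect(d,.032,.596-.1,.596+.1,.095-.13,.095+.13,.65))
    
cv2.imwrite("pics/r1.png",np.hstack(ims[:2])[:,:,::-1]); print(ims[0].shape)
E
```

```text
w1 [0.59471074 0.10083028] [168.18013    182.86712646]
top0 [0.59532532 0.10049342] [168.02754211 183.55276489]
scene0 [0.59919832 0.1042048 ] [172.71664429 190.673172  ]
(308, 401, 3)
```

View pics/r1.png

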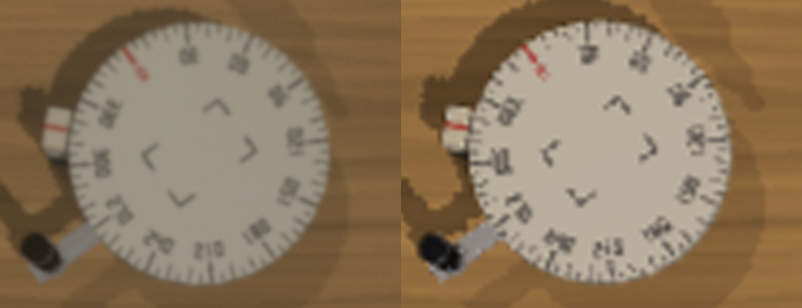

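```bash
cat >> h.py <<'E'
def platter(d,c0=(.595,.095),mm=.25,ex=()):
    """robust circle at R=85mm from radial gradient; then red angles (world deg)"""
    h=.12; im=rect(d,.032,c0[0]-h,c0[0]+h,c0[1]-h,c0[1]+h,mm); g=cv2.GaussianBlur(im,(0,0),3).astype(np.float32)
    b=g[...,2]  # blue channel: white vs wood
    from scipy.optimize import least_squares
    c=np.array(c0,float)
    S=lambda img,x,y: cv2.remap(img,((c0[1]+h-y)*1000/mm).astype(np.float32),((c0[0]+h-x)*1000/mm).astype(np.float32),cv2.INTER_LINEAR)
    rr=np.arange(.074,.096,.00025)
    for it in range(4):
        th=np.deg2rad(np.arange(0,360,2.)); T,Rr=np.meshgrid(th,rr,indexing="ij")
        prof=S(b,c[0]+Rr*np.cos(T),c[1]+Rr*np.sin(T)); gr=-np.gradient(prof,axis=1); k=gr.argmax(1)
        ok=gr.max(1)>1; e=np.c_[c[0]+rr[k]*np.cos(th),c[1]+rr[k]*np.sin(th)][ok]
        s=least_squares(lambda p:np.hypot(e[:,0]-p[0],e[:,1]-p[1])-p[2],[c[0],c[1],.085],loss="soft_l1",f_scale=.0005); c=s.x[:2]
    # red
    I=im.astype(float); red=(I[...,0]-np.maximum(I[...,1],I[...,2])); 
    X=c0[0]+h-np.arange(im.shape[0])*mm/1000; Y=c0[1]+h-np.arange(im.shape[1])*mm/1000
    XX,YY=np.meshgrid(X,Y,indexing="ij"); rad=np.hypot(XX-c[0],YY-c[1]); ang=np.arctan2(YY-c[1],XX-c[0])
    def ra(lo,hi):
        a=np.rad2deg(ang); m=(rad>lo)&(rad<hi); m=m&(I[...,0]-I[...,1]>40)&(abs(I[...,1]-I[...,2])<32)
        w=red*m; z=(w*np.exp(1j*ang)).sum(); return np.rad2deg(np.angle(z)),int(m.sum()),np.rad2deg(ang[m]).std() if m.any() else None
    return c,s.x[2],ra(.076,.083),ra(.0895,.0995)
E
python3 - <<'E'
from h import *
for n in("w1","top0"):
    d=np.load(f"pics/{n}.npz"); print(n,platter(d))
E
```

```text
w1 (array([0.5964231 , 0.09580131]), np.float64(0.0847692868488812), (np.float64(35.58542937091604), 308, np.float64(0.5749607378041189)), (np.float64(79.79227723778376), 392, np.float64(0.4306878139660436)))
top0 (array([0.59732636, 0.095933  ]), np.float64(0.08498310070120343), (np.float64(35.56945040371918), 514, np.float64(0.9729870408133808)), (np.float64(79.75338190928831), 818, np.float64(0.9068114696683467)))
```

```bash
cat >> h.py <<'E'
C=np.array([.5969,.0958])
def gp(phi,z): 
    a=np.deg2rad(phi); return [C[0]+.12*np.cos(a),C[1]+.12*np.sin(a),z],[-90,0,(phi-180)]
E
python3 - <<'E'
from h import *
p,o=gp(125.6,.13); r.goto(p,o); hand.move_gripper(.05,20)
r.movel(gp(125.6,.042)[0],v=.12); hand.move_gripper(.0,20); print(r.read_opening(),r.read_contact_force(),r.read_time_s())
d=shot("wrist","w2",scale=1); d=shot("top","t2",(150,140,250,240),5)
E
```

```text
0.017108062888236502 [ 0.4690876  -0.78091003  3.33657238] 4.6833
```

View pics/t2.png

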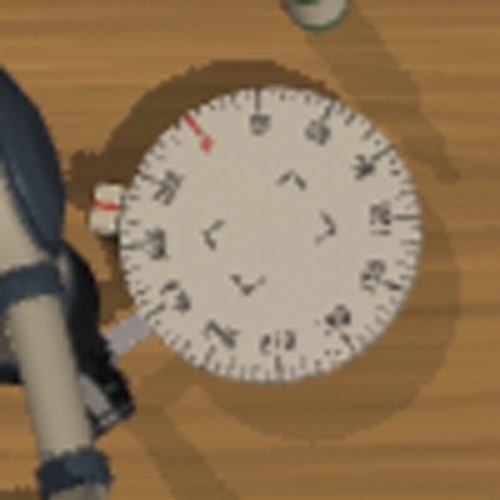

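The gripper holds the lever grip (opening 17 mm), and the red line and 0 mark are still visible. Now I'll lead it round.

```bash
python3 - <<'E'
from h import *
d=np.load("pics/t2.npz"); print(platter(d)[2:])
for phi in np.linspace(125.6,229.8,11)[1:]:
    p,o=gp(phi,.042); r.movel(p,o,v=.12)
print(r.read_contact_force(),r.read_moment(),r.read_time_s(),r.read_opening())
d=shot("top","t3",(150,140,250,240),5); print(platter(d))
E
```

```text
((np.float64(35.27944156258313), 552, np.float64(1.0353837709165306)), (np.float64(79.82891825243588), 827, np.float64(0.9148363238832252)))
[0.63217374 2.23503648 6.60320915] [ 0.24620837 -0.15858892  0.09234871] 8.1167 0.017452313918383207
(array([0.59757958, 0.09513913]), np.float64(0.08551208923521206), (np.float64(139.6150742571222), 569, np.float64(1.0764956290294967)), (np.float64(80.00353912230304), 822, np.float64(0.9085325023549679)))
```

View pics/t3.png

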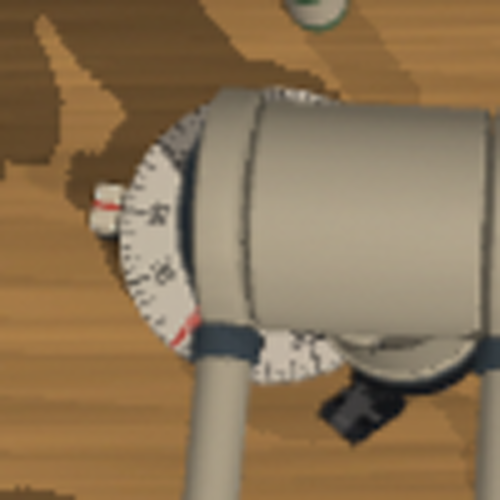

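The 60 mark is at the red line and the measured reading is about 59.6. I'll release, back off, and measure again in clear view.

```bash
python3 - <<'E'
from h import *
hand.move_gripper(.045,20); p,o=gp(229.8,.13); r.movel(p,v=.15)
r.goto([.50,-.28,.30],[-90,0,0])
d=shot("top","t4",(150,140,250,240),5); 
for c0 in((.595,.095),(.597,.097)): print(platter(d,c0))
d=shot("wrist","w4",scale=1.5); print(r.read_time_s())
E
```

```text
(array([0.59745885, 0.09608092]), np.float64(0.08493357071840643), (np.float64(139.7895795573065), 592, np.float64(1.116334978106145)), (np.float64(79.81465892515924), 853, np.float64(0.941027219790466)))
(array([0.59745402, 0.09604656]), np.float64(0.08493895281279322), (np.float64(139.7697243844548), 591, np.float64(1.1158977362325526)), (np.float64(79.81609194309905), 853, np.float64(0.9413333158582012)))
10.6417
```

View pics/t4.png

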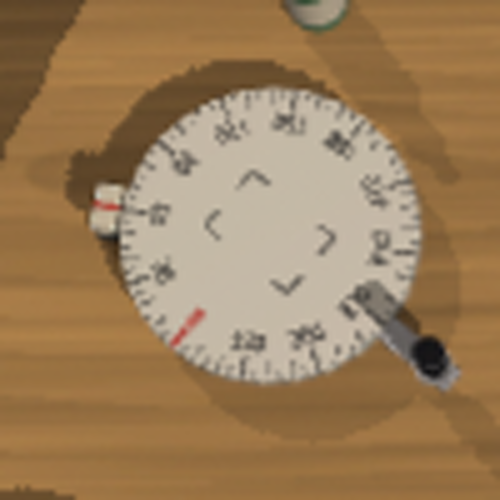

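View pics/w4.png

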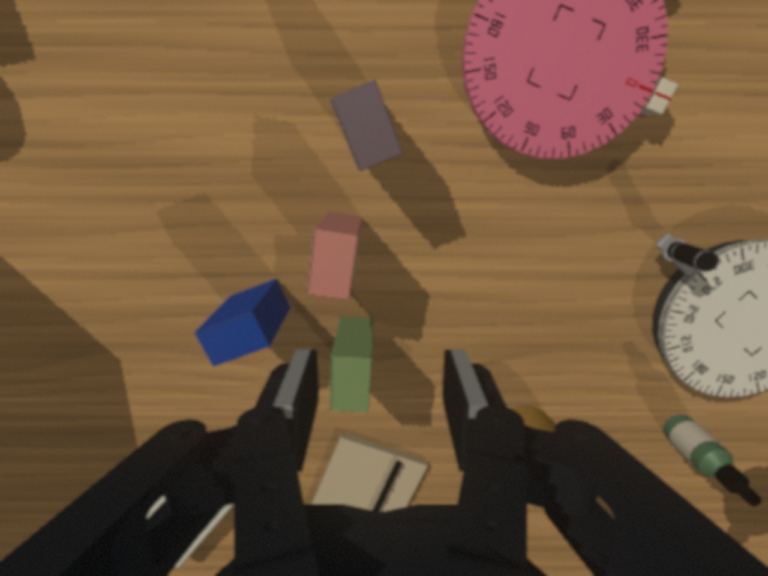

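The scale reads 59.97 in clear view. Next I'll fit the carton pose from its silhouettes in three views.

```bash
cat >> h.py <<'E'
from scipy.optimize import minimize
def gmask(d,roi):
    hsv=cv2.cvtColor(d["frame"],cv2.COLOR_RGB2HSV); m=(hsv[...,0]>33)&(hsv[...,0]<80)&(hsv[...,1]>50)
    k=np.zeros_like(m); x0,y0,x1,y1=roi; k[y0:y1,x0:x1]=m[y0:y1,x0:x1]; k=cv2.morphologyEx(k.astype(np.uint8),cv2.MORPH_OPEN,np.ones((2,2)))
    n,l,s,_=cv2.connectedComponentsWithStats(k); k=(l==1+s[1:,4].argmax()).astype(np.uint8)
    hull=cv2.convexHull(np.argwhere(k)[:,::-1].astype(np.int32)); o=np.zeros_like(k); cv2.fillConvexPoly(o,hull,1); return o
def boxhull(d,p,z0):
    a=np.deg2rad(p[2]); c,s=np.cos(a),np.sin(a)
    P=[[p[0]+c*u-s*v,p[1]+s*u+c*v,z] for u in(-.028,.028) for v in(-.018,.018) for z in(z0,z0+.095)]
    return cv2.convexHull(proj(d,P).astype(np.float32))
def fitbox(views,p0,z0):
    ms=[(d,gmask(d,roi)) for d,roi in views]
    def cost(q):
        p=[p0[0]+q[0]/1000,p0[1]+q[1]/1000,p0[2]+q[2]]; t=0
        for d,m in ms:
            S=8; ys,xs=np.nonzero(m); x0,y0=xs.min()-12,ys.min()-12; w,h=xs.max()-x0+12,ys.max()-y0+12
            o=np.zeros((h*S,w*S),np.uint8); cv2.fillConvexPoly(o,np.round((boxhull(d,p,z0)[:,0]-[x0,y0]+.5)*S).astype(np.int32),1)
            o=cv2.resize(o.astype(np.float32),(w,h),interpolation=cv2.INTER_AREA)
            t+=abs(o-m[y0:y0+h,x0:x0+w]).sum()/m.sum()
        return t
    best=None
    for a in(-8,0,8):
        s=minimize(cost,[0,0,a],method="Nelder-Mead",options=dict(initial_simplex=np.array([[0,0,a],[6,0,a],[0,6,a],[3,3,a+6]]),xatol=.02,fatol=1e-4))
        if best is None or s.fun<best.fun: best=s
    return np.array([p0[0]+best.x[0]/1000,p0[1]+best.x[1]/1000,p0[2]+best.x[2]]),best.fun
E
python3 - <<'E'
from h import *
w=np.load("pics/w4.npz");t=np.load("pics/top0.npz");s=np.load("pics/scene0.npz")
p0=(.61,-.30,0)
V={"w":(w,(205,200,262,285)),"t":(t,(330,145,368,190)),"s":(s,(160,145,195,190))}
for k in("w","t","s","wt","wts"): print(k,fitbox([V[i] for i in k],p0,0))
for q in (w,t):
  im=q["frame"].copy()
o=[]
p=fitbox([V[i] for i in "wt"],p0,0)[0]
for q,(x0,y0,x1,y1) in V.values():
  im=cv2.resize(q["frame"],None,fx=6,fy=6); cv2.polylines(im,[np.round((boxhull(q,p,0)+.5)*6).astype(np.int32)],True,(255,0,0),1)
  o.append(cv2.resize(im[y0*6:y1*6,x0*6:x1*6],(260,400)))
cv2.imwrite("pics/f1.png",np.hstack(o)[:,:,::-1])
E
```

```text
w (array([ 0.6311554 , -0.30443424, -2.29002633]), np.float64(0.09294479778212655))
t (array([ 0.62825347, -0.30957189, -8.32144138]), np.float64(0.13903937632135308))
s (array([ 0.62951006, -0.30440835, 27.26193016]), np.float64(0.11502826633165829))
wt (array([ 0.62895556, -0.30699413, -7.8787784 ]), np.float64(0.3436619959895685))
wts (array([ 0.6289706 , -0.30665745, -7.80579566]), np.float64(0.48003186148946414))
```

View pics/f1.png

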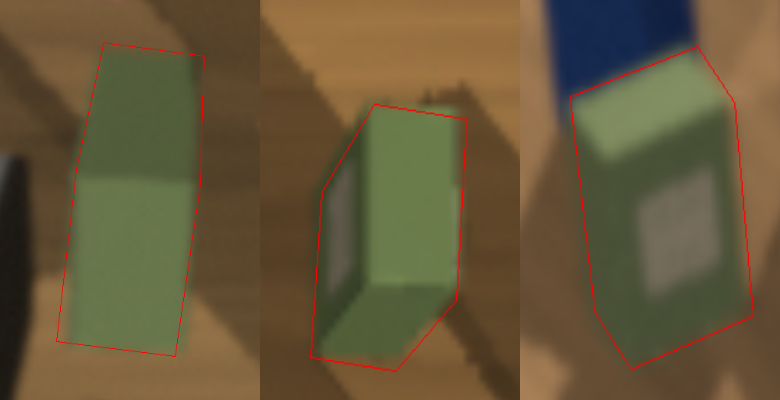

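```bash
cat >> h.py <<'E'
def topface(d,c0,z,h=.05,mm=.25,thr=.5):
    im=rect(d,z,c0[0]-h,c0[0]+h,c0[1]-h,c0[1]+h,mm); hsv=cv2.cvtColor(im,cv2.COLOR_RGB2HSV)
    g=(hsv[...,0]>33)&(hsv[...,0]<80)&(hsv[...,1]>50); v=hsv[...,2]
    t,_=cv2.threshold(v[g].reshape(-1,1),0,255,cv2.THRESH_OTSU); m=(g&(v>t)).astype(np.uint8); m=cv2.morphologyEx(m,cv2.MORPH_OPEN,np.ones((9,9)))
    c=max(cv2.findContours(m,cv2.RETR_EXTERNAL,cv2.CHAIN_APPROX_NONE)[0],key=cv2.contourArea); rc=cv2.minAreaRect(c)
    M=cv2.moments(c); cx,cy=M['m10']/M['m00'],M['m01']/M['m00']
    b=cv2.boxPoints(rc); W=np.c_[c0[0]+h-b[:,1]*mm/1000,c0[1]+h-b[:,0]*mm/1000]
    e=W[1]-W[0] if np.hypot(*(W[1]-W[0]))>np.hypot(*(W[2]-W[1])) else W[2]-W[1]
    mu=np.array([[M['mu02'],M['mu11']],[M['mu11'],M['mu20']]]); ev=np.linalg.eigh(mu)[1][:,1]  # (x~row,y~col), both flipped -> same line angle
    cv2.drawContours(im,[np.int32(b)],0,(255,0,0),1)
    return im,np.array([c0[0]+h-cy*mm/1000,c0[1]+h-cx*mm/1000]),np.rad2deg(np.arctan2(e[1],e[0]))%180,np.rad2deg(np.arctan2(ev[1],ev[0]))%180,np.array(rc[1])*mm
E
python3 - <<'E'
from h import *
o=[]
for n in("w4","top0","scene0"):
    d=np.load(f"pics/{n}.npz"); im,*x=topface(d,(.63,-.305),.095); print(n,x); o.append(cv2.resize(im[:,:,:],(260,260)))
cv2.imwrite("pics/f2.png",cv2.resize(np.hstack(o)[:,:,::-1],None,fx=1,fy=1))
E
```

```text
w4 [array([ 0.62901344, -0.30582936]), np.float32(176.30861), np.float64(175.91219186912687), array([33.35001755, 54.89393997])]
top0 [array([ 0.62994031, -0.30604766]), np.float32(176.93352), np.float64(175.85944266587126), array([34.10288239, 56.17391586])]
scene0 [array([ 0.6326373 , -0.30527037]), np.float32(176.47856), np.float64(179.46621523700742), array([35.11050415, 55.16104126])]
```

View pics/f2.png

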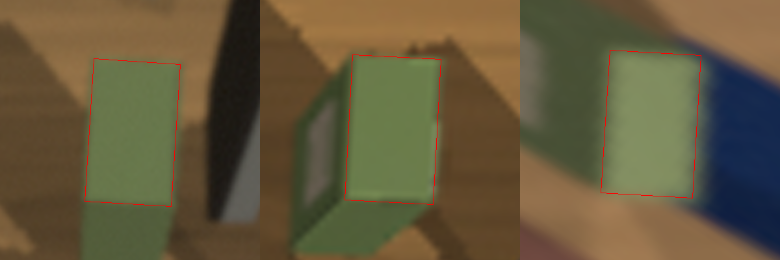

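```bash
python3 - <<'E'
from h import *
d=np.load("pics/w4.npz"); print("blue",back(d,np.array([[289,300],[274,280],[235,365]])/1.5,[0][0])[:2].round(3),back(d,np.array([[275,280],[249,349],[289,300]])/1.5,.095).round(3))
g=[.6295,-.306]; o=[-90,0,-3.6]
hand.move_gripper(.064,30)
r.goto([*g,.16],o); r.movel([*g,.0413],v=.12)
print(r.read_contact_force()); hand.move_gripper(0,30); print(r.read_opening(),r.read_contact_force(),r.read_tcp_pos())
r.movel([*g,.20],v=.12); print(r.read_contact_force(),r.read_opening(),r.read_time_s())
d=shot("wrist","w5",scale=1.5)
E
```

```text
blue [[ 0.584 -0.376  0.   ]
 [ 0.562 -0.39   0.   ]] [[ 0.532 -0.366  0.095]
 [ 0.595 -0.393  0.095]
 [ 0.549 -0.355  0.095]]
[ 0.0595741   0.29173045 -0.1632413 ]
0.035721424473479514 [-0.90730695  0.48591698  3.88763077] [ 0.62998127 -0.30615034  0.04242047]
[-0.00414426 -0.26315784 -2.27759371] 0.03541391148939791 14.7333
```

View pics/w5.png

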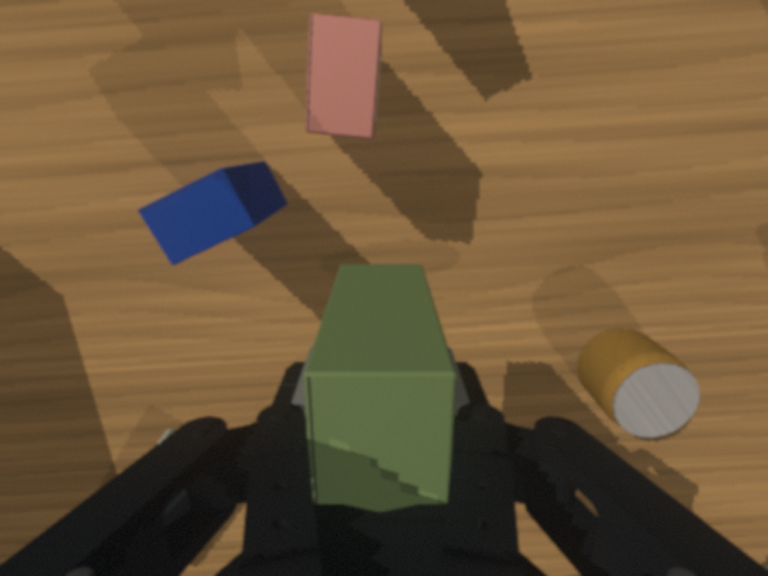

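The carton hangs square and upright between the pads. Now I'll lower it onto the platter, watching the force.

```bash
python3 - <<'E'
from h import *
d=np.load("pics/w5.npz"); tp=r.read_tcp_pos(); print(tp); dz=tp[2]-.0424
im,*x=topface(d,(tp[0],tp[1]),.095+dz); print("in hand",x,x[0]-tp[:2])
P=[.597,.0959]; o=[-90,0,49.8]
r.goto([*P,.20],o); r.movel([*P,.080],v=.12); r.wait(.2)
f0=r.read_contact_force(); print(f0, r.read_tcp_pos(),r.read_tool_rot())
for z in np.arange(.078,.0715,-.0006):
    r.movel([*P,z],v=.02); f=r.read_contact_force()
    if f[2]-f0[2]>1.5: break
print(z,f-f0,r.read_tcp_pos(),r.read_time_s())
d=shot("top","t6",(150,140,250,240),5)
E
```

```text
[ 0.62918985 -0.30584882  0.19859624]
in hand [array([ 0.6061232 , -0.30375902]), np.float64(0.0), np.float64(9.67324498720933), array([59.5, 34. ])] [-0.02306665  0.0020898 ]
[ 0.09686696  0.04861958 -0.7161871 ] [0.59747128 0.09595151 0.08097553] [-9.00624395e+01 -6.54625711e-02  4.98016800e+01]
0.07379999999999998 [-2.33114079  0.13135857  3.04125523] [0.59707599 0.09589607 0.07440263] 19.625
```

View pics/t6.png

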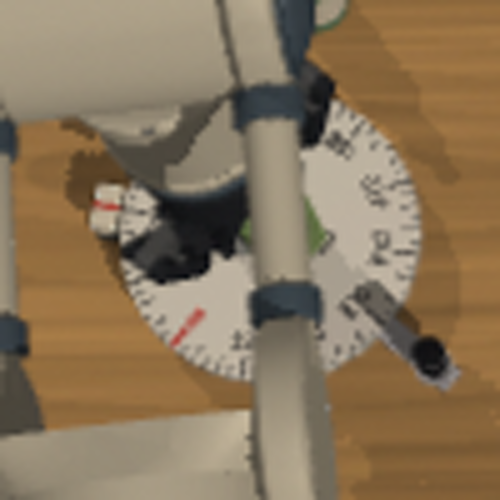

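Contact came at the expected height with 3 N. The in-hand estimate failed because side-face pixels bled into it, so I'll release and inspect directly.

```bash
python3 - <<'E'
from h import *
hand.move_gripper(.060,30); r.movel([.597,.0959,.20],v=.15)
r.goto([.45,.28,.20],[-90,0,0])
d=shot("top","t7",(150,140,250,240),5); print(platter(d)); im,*x=topface(d,(.597,.0959),.127); print(x)
w=shot("wrist","w7",scale=1.5); s=shot("scene","s7",(210,190,350,300),5); im,*x=topface(s,(.597,.0959),.127);print(x,r.read_time_s())
E
```

```text
(array([0.59727508, 0.09590765]), np.float64(0.08500109293355801), (np.float64(139.61140604332113), 573, np.float64(1.0807456182220954)), (np.float64(79.72703477955922), 825, np.float64(0.9117619447234134)))
[array([0.59743948, 0.09501095]), np.float32(49.742935), np.float64(51.60057868252109), array([58.19655991, 35.91280365])]
[array([0.60022771, 0.09642625]), np.float32(48.593567), np.float64(50.73407836226064), array([55.896492 , 33.3459549])] 22.325
```

View pics/t7.png

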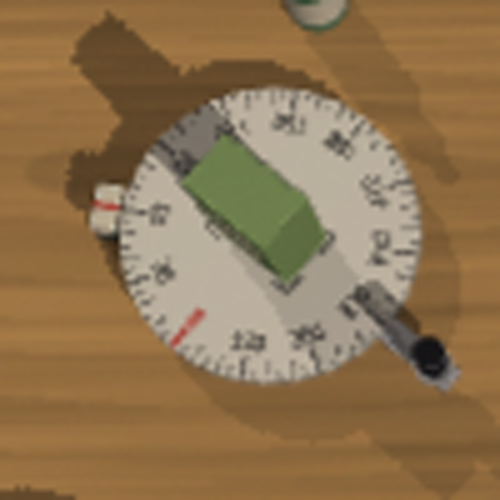

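View pics/s7.png

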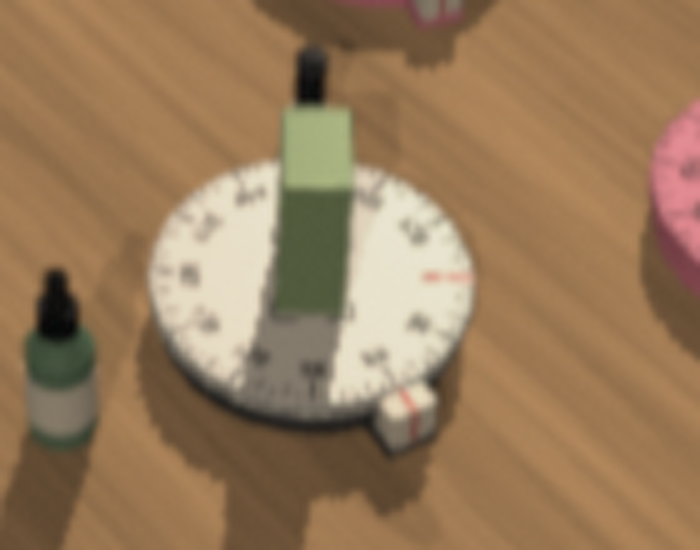

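View pics/w7.png

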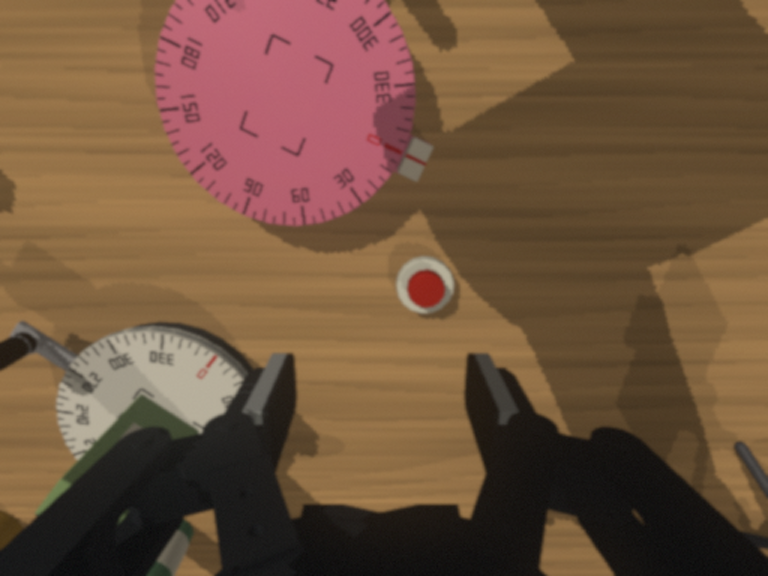

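```bash
python3 - <<'E'
from h import *
r.goto([.53,.16,.34],[-90,0,-10]); d=shot("wrist","w8")
print(platter(d)); im,*x=topface(d,(.597,.0959),.127); print(x)
cv2.imwrite("pics/w8.png",np.hstack([rect(d,.032,.50,.70,0.,.19,.5),rect(np.load("pics/t7.npz"),.032,.50,.70,0.,.19,.5)])[:,:,::-1])
obs=[]
for n,roi in(("w7",(255,160,315,220)),("top0",(112,215,142,245)),("scene0",(345,265,380,295)),("w8",None)):
    q=np.load(f"pics/{n}.npz"); f=q["frame"].astype(int)
    m=(f[...,0]-np.maximum(f[...,1],f[...,2])>70)
    if roi is None:
        uv=proj(q,[.48,.308,.03])[0]; roi=np.int32([uv[0]-30,uv[1]-30,uv[0]+30,uv[1]+30]).clip(0)
    k=np.zeros_like(m);k[roi[1]:roi[3],roi[0]:roi[2]]=m[roi[1]:roi[3],roi[0]:roi[2]]
    if k.sum()<20: print("no",n); continue
    v,u=np.argwhere(k).mean(0); obs.append((q,u,v)); print(n,u,v,k.sum())
from scipy.optimize import least_squares
F=lambda o:least_squares(lambda P:np.concatenate([proj(q,P)[0]-[u,v] for q,u,v in o]),[.48,.308,.03])
s=F(obs); print(s.x,s.fun.round(1)); print(r.read_time_s())
E
```

```text
(array([0.59638592, 0.09598362]), np.float64(0.0847766325867119), (np.float64(139.94813741844243), 304, np.float64(0.5783420566174579)), (np.float64(79.75803533600504), 473, np.float64(0.5177730810058949)))
[array([0.59645533, 0.09565838]), np.float32(49.811554), np.float64(50.02516323262381), array([56.54712677, 35.17262268])]
w7 283.5885057471264 192.19080459770115 435
top0 126.05681818181819 227.9090909090909 88
scene0 363.5952380952381 278.42857142857144 84
w8 348.3071161048689 97.05243445692884 267
[0.48212672 0.31414455 0.01707349] [-0.   0.2  0.2  0.4  0.4  0.1 -0.1  0.1]
23.1917
```

View pics/w8.png

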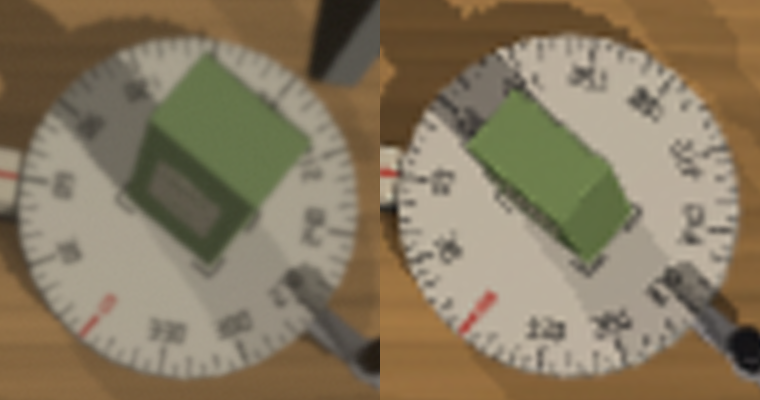

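Both views agree. The carton is centred within 1 mm, its yaw is 49.8° against 49.8° for the marks, and the scale reads 60.2 and 59.9. Now the shutter.

```bash
python3 - <<'E'
from h import *
B=[.482,.314]; hand.move_gripper(0,30)
r.goto([*B,.09],[-90,0,0]); r.movel([*B,.045],v=.1); r.wait(.2); f0=r.read_contact_force(); zc=None;L=[]
for z in np.arange(.042,.002,-.001):
    r.movel([*B,z],v=.03); f=r.read_contact_force()-f0; t=r.read_tcp_pos(); L.append((round(t[2],4),round(f[2],1)))
    if f[2]>10: break
print(L[-16:],f,r.read_time_s())
d=shot("scene","s9")
r.wait(.2); r.movel([*B,.12],v=.12); print(r.read_time_s())
d=shot("scene","s10",(210,190,400,310),4)
d=shot("top","t10",scale=1.5); print(platter(d)); im,*x=topface(d,(.597,.0959),.127); print(x)
E
```

```text
[(np.float64(0.0289), np.float64(0.6)), (np.float64(0.0279), np.float64(-0.5)), (np.float64(0.0269), np.float64(0.4)), (np.float64(0.0259), np.float64(0.6)), (np.float64(0.0249), np.float64(-0.2)), (np.float64(0.0239), np.float64(1.1)), (np.float64(0.0229), np.float64(0.3)), (np.float64(0.0221), np.float64(0.4)), (np.float64(0.0212), np.float64(2.7)), (np.float64(0.0202), np.float64(3.2)), (np.float64(0.0191), np.float64(3.7)), (np.float64(0.0181), np.float64(4.0)), (np.float64(0.0171), np.float64(5.1)), (np.float64(0.0161), np.float64(5.6)), (np.float64(0.016), np.float64(9.2)), (np.float64(0.0159), np.float64(14.0))] [-3.09640496 -2.33925539 13.95557129] 32.9833
34.2667
(array([0.59728563, 0.09598806]), np.float64(0.0849621955556262), (np.float64(139.6615157424828), 568, np.float64(1.0713250639955973)), (np.float64(79.72544483326064), 821, np.float64(0.9103866294071875)))
[array([0.59743996, 0.09494647]), np.float32(50.145477), np.float64(51.72834560355657), array([58.22972488, 35.57334137])]
```

View pics/s9.png

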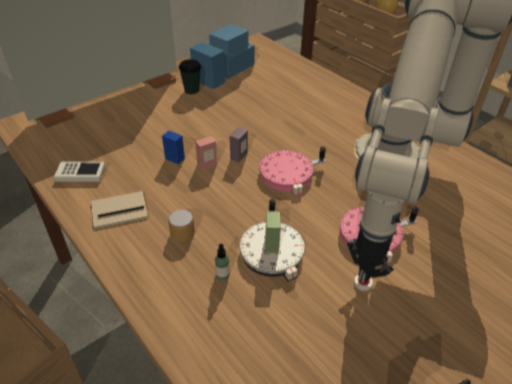

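View pics/t10.png

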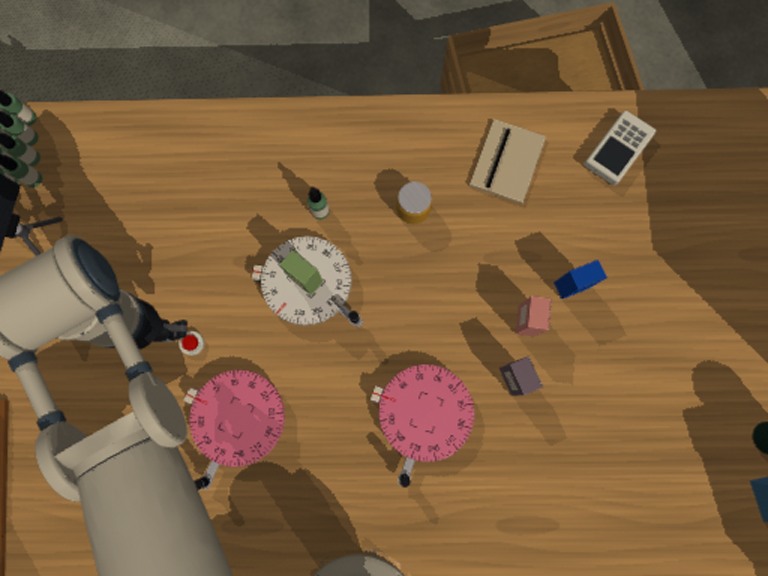

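The button travelled about 6 mm to its stop, with the force rising from 3 to 5.6 N and then abruptly. The bystanders' pixels are unchanged: bottle (316,193), tin (415,198), pink (534,315), mauve (521,376). I'm handing the job in.

```bash
python3 -c "
from h import *
r.close_job(); print(r.read_time_s())"
```

```text
the job is handed in; nothing more can be done
the job is handed in; nothing more can be done
```

The green carton stands upright inside the corner marks on the white turntable, the scale reads 60 at the red line, and the shutter has been pressed. I turned the platter first and set the carton down second. I pressed the shutter only after both were checked and let go, and handed in just after 34 s.

- **Scale:** the last checks read 59.9° from the top camera, taken after the press, and 60.2° from the wrist camera.
- **Carton:** centred within about 1 mm, with its long side at 49.8–50.1° against about 49.8° for the marks. It touched down with about 3 N.
- **Shutter:** the button went down about 6 mm to its stop, with a peak of 14 N. No signal confirms that it fired.
- **Other goods:** the last top picture shows the bottle, tin, pink, mauve and blue cartons where they were.

Some readings disagreed:
- An in-hand position estimate of the carton from the wrist camera was corrupted by its side face, so I discarded it.
- The scene camera's estimate of the carton's centre was about 3 mm off from the other two cameras, and it was off by about the same before the pick-up.
- A second way of measuring the carton's angle gave up to 51.7° in the top view, because part of a side face leaked into the top face. The wrist view gave 50.0° by that method.

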